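# Turn the board over and hold the inspection mirror on its label

### The arm

A 6-joint arm with a two-finger parallel gripper is mounted at the origin on the work surface. World frame = base frame: x ahead of the robot, y to its left, z up, the work surface at z = 0. Lengths are in m, angles in degrees, forces in N, time in s.
With the tool pointing down it reaches from about 0.25 to 0.725 m from the base axis. Payload 9.7 kg.
Tool frame: the origin (TCP) lies on the centre line of the jaws, within the pads' length; the fingertips stand 17 mm ahead of it and the grasp point (between the pads) lies 2 mm behind it (bot.tip_extent is the distance from the TCP to the fingertips, in m); z points along the fingers, y is the line along which they close (so a half turn about z gives the same grasp; the last joint's range is limited). The gripper opens to 85 mm and grips with 20 to 120 N. Pads are 22 mm wide; open, the fingers measure 114 mm over their backs; the gripper's body (76 mm by 85 mm) begins 54 mm behind the grasp point. The pads swing forward as they close: fully open they stand 13 mm farther back than shut.
Start: joints at [63.942, 4.979, 10.078, 95.1, 0, 90], TCP at [0.242, 0.494, 0.248] pointing down, gripper open.
Joint ranges: [-179.16, 179.16], [-48.56, 103.87], [-65.8, 70.77], [-126.05, 130.52], [-82.76, 87.17], [-180, 180]. Speed limits (degrees/s): [127.2, 127.2, 147.25, 180, 180, 180].

### API

Orientations are given as [roll, pitch, yaw] about the fixed x, y, z axes, in that order (R = Rz(yaw) Ry(pitch) Rx(roll)).
In Python, from workcell import bot gives the robot as it stands.
- The arm moves only by the tool carry_out, never from a script. Its argument "moves" is text: rows parted by semicolons, each of 7 numbers parted by spaces: the shift along the tool's x, y, z in mm, then the turn, a rotation vector about the tool's x, y, z in degrees, then the finger opening in mm, from 0 to 85.4. A call has 1 to 20 rows; each row is the pose to reach, as a shift and turn from the pose commanded when the call began, along the tool's axes at that moment; what a row does not reach only later rows make up. A row lasts 1/10 s, in which the tool goes at most 50 mm and 8.59 degrees, less where a joint would pass 70% of its speed; a pose out of reach is approached as far as the arm can. A call with a gripper value outside its range is refused whole. The fingers move at their own pace and stop on an object; "force" is the grip in N (left out, the last holds). Time passes only in rows, so rows that repeat a pose let the fingers close. It gives the time, the measured TCP pose, the force, the opening and the grip force at its end, in the units of the state.
- bot.get_obs(): the state, without advancing time (a new reading comes with each control period).
- bot.camera(name): name is "scene" or "side" or "wrist"; returns a dict with "img" (480x640x3 uint8, red, green, blue), "mtx" (3x3 intrinsics, pixels), "position" and "orientation" of the camera in the world; the wrist camera has in their place "mount" (4x4, takes a point from camera to tool coordinates, whose origin is the TCP and whose axes are the flange's). Camera axes: x right, y up, looking along -z (the intrinsics and any distortion apply to the point x, -y, -z); pixel columns grow to the right and rows downward; lengths in m; the calibration is good to about 2 mm. A picture is of the moment at which its call begins: read the wrist's pose just before it. There is no depth.
- bot.job_done(): hands the job in; it is judged then, once.
The state is a dict: "time": time; "q": joint angles; "qd": joint speeds; "joint_efforts": joint torques, N m; "ee_pos": TCP position; "tcp_rot": TCP orientation; "wrist_force": force on the tool from outside, world axes, zero at the start; "torque": the same for the moment, N m; "opening": finger opening in m; "grasp_force": force on a finger pad.
Only numpy, scipy, OpenCV 4.12 (cv2) and the standard library are available. Lean on these libraries where they do the work, as an engineer would, in place of code of your own. Each camera call takes 0.05 s, during which the arm holds its last target. There are 200 camera calls.

### The job

Turn the hinged frame with the circuit board right over by its handle until it lies flat on its other side, so the board's other face, with a small round white label, looks up. Then tilt the sprung inspection mirror by its lever until the upward-looking camera below it sees that round label in the middle of its view, and finish while still holding the mirror steady at that angle with the gripper. Leave the other things on the bench where they are.

Things in the scene. Friction and masses are not known exactly. Their poses are not given: they have to be found in the camera images.
- jig: Flip jig, fixed to the bench: dark steel base 200 x 250 x 10 mm with two aluminium hinge blocks (up to 65 mm high, at x = +-90 mm). Origin at the centre of its underside. The hinge runs along its x axis, 50 mm up. At the start the board frame lies on its +y side.
- flip_hinge (a point): Point on the hinge line of the flip jig, midway between the hinge blocks, 50 mm above the bench; axes as the jig's (x along the hinge).
- flip_frame (a joint): Angle of the board frame about the jig's x axis, rad: 0 = lying level on the jig's +y side (start), 1.57 = upright, 3.14 = lying level on the -y side, turned over (end stop). Swings freely, 175 to 350 g, weight only: it falls to whichever side it leans to. The frame is aluminium, 152 mm along the hinge, reaching 103 mm from it, 10 mm thick, round a green circuit board.
- flip_grip (a point): Centre of the frame's handle, on the frame's outer edge, 140 mm from the hinge line and level with it: a steel crossbar 26 mm long (along the hinge direction), 12 mm diameter with flat ends, on a stem 10 mm wide and 36 mm long. Gripped on its flat ends from above it can pivot between the fingers while the frame swings. Site axes turn with the frame.
- label (a point): Centre of the round white paper label (18 mm diameter, flat) on the board's face that looks down at the start. It lies 60 mm from the hinge line and 20 mm along the hinge toward the jig's +x, 3 mm from the board's mid-plane (the hinge height). An oblong label on the same face is not the one meant.
- station: Mirror station, fixed to the bench beyond the jig: grey base 90 x 120 x 12 mm with two aluminium posts 202 mm high at y = +-50 mm; between them a black camera stands on the base, lens straight up on the z axis (lens 74 mm up). Origin on the underside, below the lens and the mirror's pivot; -x points roughly towards the board, at most 0.04 rad out.
- mirror_pivot (a point): Middle of the mirror's tilting axis, 190 mm above the bench, straight above the lens. The axis is parallel to the station's y and lies in the mirror's reflecting face. Axes as the station's.
- mirror (a joint): Mirror tilt, rad, about the station's y axis: 0 = level, reflecting face straight down (rest, the spring pulls it back there), growing as the -x edge rises and the lever goes to +x; 0.8 is the stop. The spring needs about 1 to 2 N at the lever's end. Reflection law: at tilt q the camera, looking straight up, sees along a line from the mirror's pivot that leaves straight down at q = 0 and is swung by 2q towards the station's -x.
- lever_grip (a point): Centre of the crossbar at the end of the mirror's lever: a black bar 26 mm long along the station's y, 14 mm diameter with flat ends, on a 7 mm rod. 80 mm from the pivot; at tilt 0 the lever leans 0.5 rad from the vertical to the station's -x, so the bar is 38 mm to -x of and 70 mm above the pivot; at tilt 0.5 it stands straight above it. Gripped on its flat ends from above, it can pivot between the fingers. The mirror plate is 70 x 80 mm. Site axes turn with the mirror.
- sight (a point): The camera's line of sight after the mirror (nothing to be seen or touched): origin at the mirror's pivot, its -z axis is the direction in which the camera looks after reflection, its y axis the station's y. The label is in the middle of the view when it lies on this -z axis.
- meter: Yellow handheld meter lying flat, 150 x 78 x 34 mm, origin at the middle of its underside. Leave alone.
- spool: Solder spool standing on its end, 56 mm diameter, 45 mm high, origin under its centre. Leave alone.
- flux: Small amber bottle, 36 mm diameter, 85 mm high, origin under its centre. Leave alone.
- tin: Open aluminium cup, 64 mm diameter, 55 mm high, origin under its centre. Leave alone.
- driver: Screwdriver with a thick handle, lying flat, about 200 mm long. Leave alone.
- block: Wooden block 70 x 50 x 22 mm, origin under its centre. Leave alone.

How it is judged (in metres and radians):
On the way, in this order (a step that is already met when the one before it is completed fails the run):
1. the board frame is turned fully over, labelled face up (value of joint flip_frame above 3 rad), for 0.2 s.
2. the gripper holds the mirror so that the camera sees the round label in mid-view (value of joint flip_frame above 3 rad and x of label in the frame of sight between -0.012 and 0.012 m and y of label in the frame of sight between -0.03 and 0.03 m and z of label in the frame of sight below -0.05 m and contact force between the fingers and mirror above 0.3 N), for 0.3 s.
At the end, for the whole second after the job is handed in: The board frame lies turned over (past 3.0 rad), the gripper's fingers still push on or grip the mirror (over 0.3 N), and the camera's line of sight, folded by the mirror, passes the round label's centre within 12 mm in the mirror's tilting plane (and 30 mm sideways) (all of step 2); the arm keeps its last pose, push and grip.
It fails at once if one of the other things on the bench (meter, spool, bottle, cup, screwdriver, block) is moved more than 30 mm (distance of any of meter, spool, flux, tin, driver, block from where it was at the start of the episode above 0.03 m).
It also fails if it takes over 58 s, if anything falls off the work surface, if the arm or the gripper's body presses on something with over 40 N, if the wrist force passes 120 N, or if a joint passes its speed limit or range.

## Working session

There is one attempt and no reset: what is moved stays moved. The work goes in short steps, Python scripts to look and compute and a tool call to move; the robot and the scene stay as the last step left them, time stands still between calls to the robot, and variables do not carry over. Pictures are saved under pics/ and viewed, at most 10 in all, crops included, and the job is handed in when it is done.

Besides the shell and the picture viewer there is one more tool, called after "Call:" in YAML: its name, and indented under it one key for each argument. carry_out: Moves the arm, as the interface text tells. Its arguments: {"type":"object","properties":{"moves":{"type":"string"},"force":{"type":"number"}},"required":["moves"]}

```bash
mkdir -p pics; ls; python3 - <<'E'
from workcell import bot
import cv2
for n in("scene","side"):
    c=bot.camera(n); cv2.imwrite(f"pics/{n}0.png",c["img"][...,::-1]); print(n,c["mtx"],c["position"],c["orientation"],[k for k in c])
o=bot.get_obs();print(o)
E
```

```text
pics
scene [[516.84999615   0.         321.40844981]
 [  0.         516.84999615 233.95733319]
 [  0.           0.           1.        ]] [1.19967263 0.24020819 0.97701851] [ 38.92507151   0.37400245 106.31916281] ['img', 'mtx', 'position', 'orientation']
side [[499.49193528   0.         318.06677854]
 [  0.         499.49193528 240.27535672]
 [  0.           0.           1.        ]] [ 0.36042772 -0.86318607  0.9012622 ] [ 51.67456728  -0.5326572  -12.70774941] ['img', 'mtx', 'position', 'orientation']
{'time': 0.1, 'q': array([ 6.39423166e+01,  5.00820667e+00,  1.00403775e+01,  9.50979536e+01,
       -1.16924309e-03,  8.99996020e+01]), 'qd': array([-0.01653337, -0.19815917,  0.03582836, -0.00483963, -0.06727611,
       -0.02693548]), 'joint_efforts': array([-3.65636345e-05, -5.21560407e+01,  4.65651512e+01,  1.59352727e-02,
       -5.64846943e-06,  7.93457353e-07]), 'ee_pos': array([0.24153391, 0.49394268, 0.24766386]), 'tcp_rot': array([-1.79934217e+02,  1.16878537e-03,  1.53942716e+02]), 'wrist_force': array([-0.18872336,  0.98220063, -0.13786174]), 'torque': array([-0.05374221, -0.00933257, -0.01924852]), 'grasp_force': 0.0, 'opening': 0.08502391046966086}
```

View pics/scene0.png

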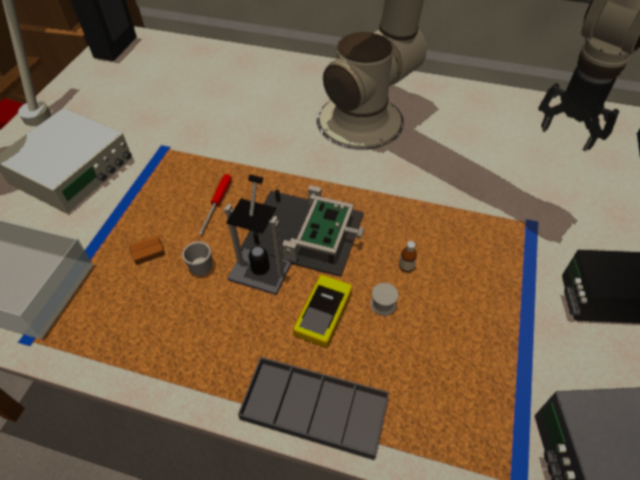

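View pics/side0.png

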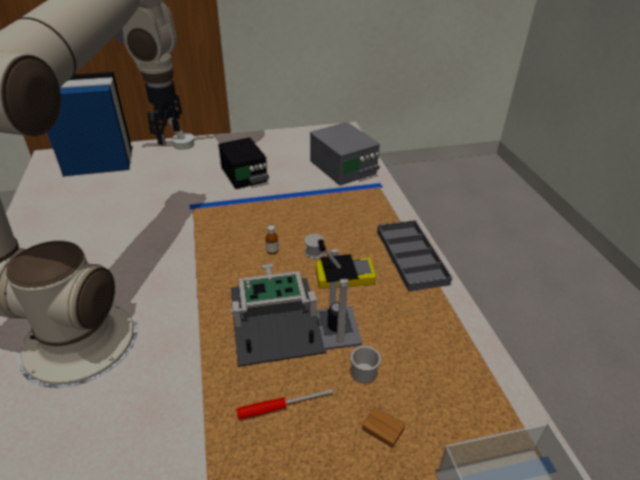

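The scene view shows the jig with the frame at about (325,225), the handle at (355,232) and the mirror lever bar at (255,180). In the side view the handle is at (268,267) and the lever bar at (322,245). I'll enlarge both.

```bash
python3 - <<'E'
import cv2
a=cv2.imread("pics/scene0.png")[165:300,215:375]; b=cv2.imread("pics/side0.png")[230:370,225:385]
cv2.imwrite("pics/a1.png",cv2.resize(a,None,fx=4.4,fy=4.4,interpolation=3)); cv2.imwrite("pics/b1.png",cv2.resize(b,None,fx=4.2,fy=4.2,interpolation=3))
E
```

```text
(no output)
```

View pics/a1.png

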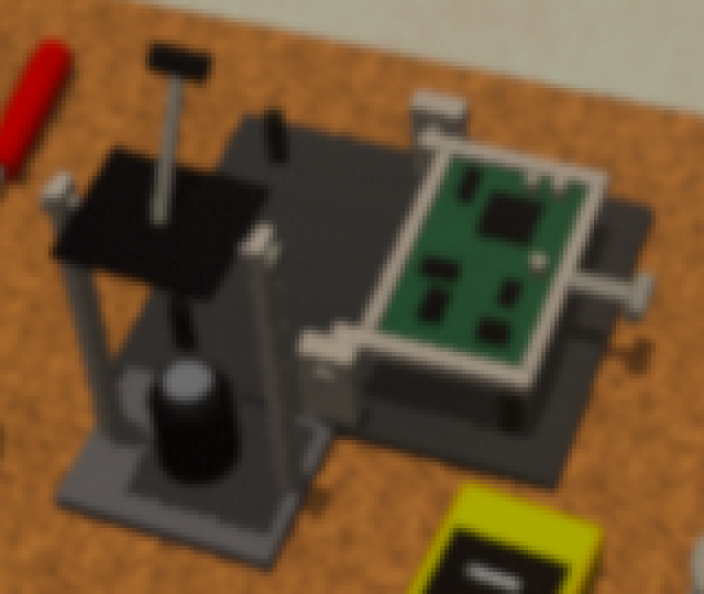

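View pics/b1.png

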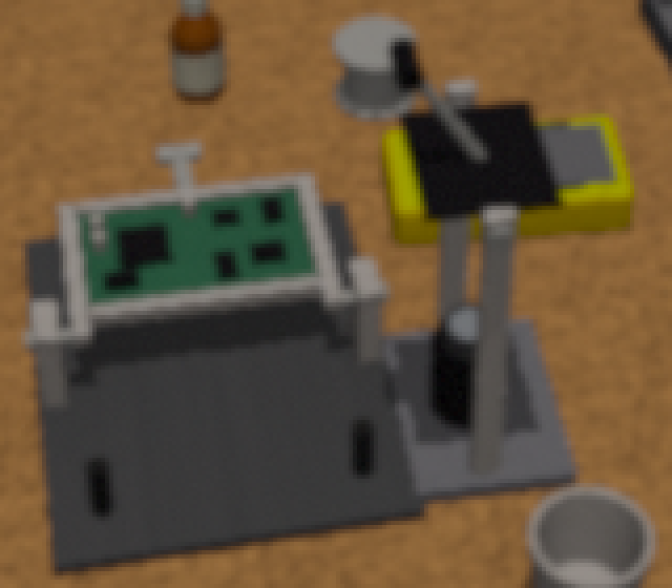

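Read-offs (crops): handle a(641,295)/b(179,153); lever bar a(179,62)/b(403,64); base corners and post tops also readable in both. Next step is to triangulate.

```bash
cat > h.py <<'E'
import numpy as np
from scipy.spatial.transform import Rotation as Ro
C={"a":(np.array([[516.85,0,321.408],[0,516.85,233.957],[0,0,1]]),np.array([1.19967,.24021,.97702]),Ro.from_euler("xyz",[38.92507,.374,106.31916],degrees=True),(215,165,4.4)),
"b":(np.array([[499.492,0,318.067],[0,499.492,240.275],[0,0,1]]),np.array([.36043,-.86319,.90126]),Ro.from_euler("xyz",[51.67457,-.53266,-12.70775],degrees=True),(225,230,4.2))}
def ray(c,uv):
    K,p,R,(x,y,s)=C[c]; d=np.linalg.inv(K)@[x+uv[0]/s-.5+.5/s,y+uv[1]/s-.5+.5/s,1]; d=R.apply([d[0],-d[1],-d[2]]); return p,d/np.linalg.norm(d)
def onz(c,uv,z):
    p,d=ray(c,uv); return p+d*(z-p[2])/d[2]
def tri(ua,ub):
    (p,d),(q,e)=ray("a",ua),ray("b",ub); t=np.linalg.lstsq(np.c_[d,-e],q-p,rcond=None)[0]; A=p+t[0]*d;B=q+t[1]*e
    return (A+B)/2,np.linalg.norm(A-B)
E
python3 - <<'E'
from h import *
np.set_printoptions(precision=4,suppress=True)
print("handle",*tri((641,295),(179,153)));print("lever",*tri((179,62),(403,64)))
for n,c,u,z in [("jig+x+y","a",(558,485),.01),("jig-x+y","a",(650,208),.01),("jig-x-y","a",(242,117),.01),("jig-x-y","b",(57,570),.01),("jig+x-y","b",(422,516),.01),("jig-x+y","b",(28,243),.01),
("frame-x+y","a",(607,178),.055),("frame+x+y","a",(528,386),.055),("frame-x+y","b",(62,206),.055),("frame+x+y","b",(313,177),.055),
("st+x-y","a",(57,503),.012),("st+x+y","a",(270,567),.012),("st+x-y","b",(575,480),.012),("st+x+y","b",(535,322),.012),
("post-y","a",(60,188),.202),("post+y","a",(260,238),.202),("post+y","b",(460,90),.202),("post-y","b",(500,218),.202)]:
    print(n,c,onz(c,u,z))
E
```

```text
handle [0.4529 0.1084 0.0508] 0.0013999424743612262
lever [ 0.5469 -0.0899  0.2601] 0.0016052061050287499
jig+x+y a [0.5534 0.0916 0.01  ]
jig-x+y a [0.356  0.0928 0.01  ]
jig-x-y a [ 0.3527 -0.1536  0.01  ]
jig-x-y b [ 0.3494 -0.1579  0.01  ]
jig+x-y b [ 0.5428 -0.1639  0.01  ]
jig-x+y b [0.356  0.0909 0.01  ]
frame-x+y a [0.3805 0.072  0.055 ]
frame+x+y a [0.5291 0.0683 0.055 ]
frame-x+y b [0.3785 0.0702 0.055 ]
frame+x+y b [0.5286 0.0642 0.055 ]
st+x-y a [ 0.6362 -0.1509  0.012 ]
st+x+y a [ 0.6423 -0.0336  0.012 ]
st+x-y b [ 0.6291 -0.1593  0.012 ]
st+x+y b [ 0.64   -0.0406  0.012 ]
post-y a [ 0.586  -0.1403  0.202 ]
post+y a [ 0.5892 -0.042   0.202 ]
post+y b [ 0.5875 -0.0463  0.202 ]
post-y b [ 0.5827 -0.1453  0.202 ]
```

```bash
cat >> h.py <<'E'
def rows(o,targets,op):
    R0=Ro.from_euler("xyz",o["tcp_rot"],degrees=True); p0=np.array(o["ee_pos"])
    for p,rpy in targets:
        s=R0.inv().apply(np.array(p)-p0)*1000; r=(R0.inv()*Ro.from_euler("xyz",rpy,degrees=True)).as_rotvec(degrees=True)
        print(" ".join(f"{v:.1f}" for v in [*s,*r]),op)
E
python3 - <<'E'
from h import *
from workcell import bot
rows(bot.get_obs(),[((.453,.108,.16),(180,0,88.7))],50)
for u,v in(((0,0),(197,50)),((0,0),(375,60))): print(onz("b",v,.04))
E
```

```text
-359.5 -253.7 88.0 -0.1 0.0 65.2 50
[0.48068718 0.21938123 0.04      ]
[0.59316511 0.18461604 0.04      ]
```

Call:
carry_out:
  moves: "-40 -28 10 0 0 8 50;-80 -56 20 0 0 16 50;-120 -85 30 0 0 24 50;-160 -113 40 0 0 32 50;-200 -141 50 0 0 40 50;-240 -169 60 0 0 48 50;-280 -198 70 0 0 54 50;-320 -226 80 0 0 60 50;-345 -243 85 0 0 64 50;-359.5 -253.7 88 0 0 65.2 50;-359.5 -253.7 88 0 0 65.2 50;-359.5 -253.7 88 0 0 65.2 50;-359.5 -253.7 88 0 0 65.2 50"
  force: 30

```text
time: 1.4
ee_pos: [0.4528, 0.109, 0.1604]
tcp_rot: [-180.0, -0.0, 88.8]
wrist_force: [0.3, 1.1, -0.1]
opening: 0.0501
grasp_force: 0.0
```

```bash
python3 - <<'E'
from workcell import bot
import cv2,numpy as np
from h import *
o=bot.get_obs();print({k:o[k] for k in("ee_pos","tcp_rot","q","wrist_force","opening")})
c=bot.camera("wrist");cv2.imwrite("pics/w1.png",c["img"][...,::-1]);print(c["mtx"],c["mount"])
# predicted pixels of handle
R=Ro.from_euler("xyz",o["tcp_rot"],degrees=True);M=np.linalg.inv(c["mount"])
for P in [(.4529,.1084,.0508),(.440,.1086,.0508),(.466,.108,.0508),(.5469,-.0899,.2601)]:
    x=M@np.r_[R.inv().apply(np.array(P)-o["ee_pos"]),1];u=c["mtx"]@[x[0],-x[1],-x[2]];print(u[:2]/u[2])
E
```

```text
{'ee_pos': array([0.45278438, 0.10899164, 0.16041807]), 'tcp_rot': array([-1.79996549e+02, -1.02249126e-02,  8.88160735e+01]), 'q': array([ 1.35282251e+01, -7.42891356e+00, -1.18341366e+01,  8.55955177e+01,
        1.07659889e-02,  1.04712151e+02]), 'wrist_force': array([ 0.3190968 ,  1.12059915, -0.10580759]), 'opening': 0.050131598772687164}
[[334.78107549   0.         323.79987753]
 [  0.         334.78107549 241.21011865]
 [  0.           0.           1.        ]] [[-5.74276204e-04  9.65108507e-01  2.61849650e-01  6.55594758e-02]
 [ 9.99999762e-01  4.54078114e-04  5.19540187e-04  8.25646419e-06]
 [ 3.82512459e-04  2.61849886e-01 -9.65108539e-01 -1.26968447e-01]
 [ 0.00000000e+00  0.00000000e+00  0.00000000e+00  1.00000000e+00]]
[324.14692337 243.81207775]
[306.56678449 243.90708662]
[342.00514767 243.97394886]
[ 670.51969823 1108.82274958]
```

View pics/w1.png

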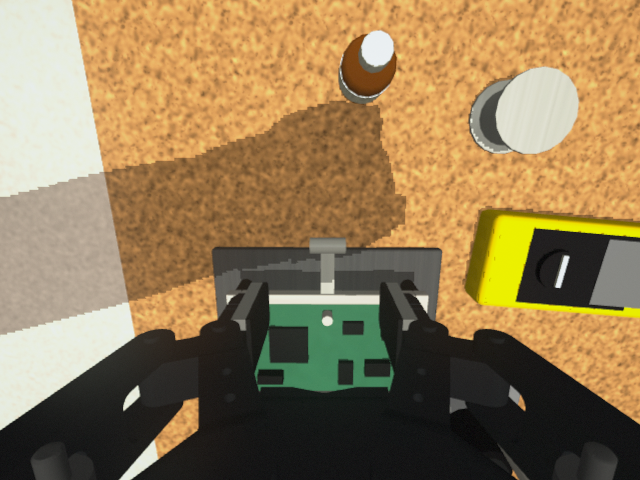

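Handle seen at (327,244), prediction (324,244): about 2 mm more in x; jig edges are parallel to the image rows, so the yaw is right. Descending and gripping.

Call:
carry_out:
  moves: "-0.6 1.7 30 0 0 0 50;-0.6 1.7 65 0 0 0 50;-0.6 1.7 95 0 0 0 50;-0.6 1.7 109 0 0 0 50;-0.6 1.7 113.5 0 0 0 50;-0.6 1.7 113.5 0 0 0 50;-0.6 1.7 113.5 0 0 0 15;-0.6 1.7 113.5 0 0 0 15;-0.6 1.7 113.5 0 0 0 15;-0.6 1.7 113.5 0 0 0 15;-0.6 1.7 113.5 0 0 0 15;-0.6 1.7 113.5 0 0 0 15"
  force: 30

```text
time: 2.65
ee_pos: [0.4554, 0.1079, 0.0484]
tcp_rot: [179.9, -0.1, 88.7]
wrist_force: [-2.5, 0.4, 4.8]
opening: 0.0252
grasp_force: 29.2
```

Call:
carry_out:
  moves: "-0.5 0 -12.2 0 0 0 15;-2.1 0 -24.3 0 0 0 15;-4.8 0 -36.2 0 0 0 15;-8.4 0 -47.9 0 0 0 15;-13.1 0 -59.2 0 0 0 15;-18.8 0 -70 0 0 0 15;-25.3 0 -80.3 0 0 0 15;-32.8 0 -90 0 0 0 15;-41 0 -99 0 0 0 15;-50 0 -107.2 0 0 0 15;-59.7 0 -114.7 0 0 0 15;-70 0 -121.2 0 0 0 15"

```text
time: 3.85
ee_pos: [0.4535, 0.037, 0.169]
tcp_rot: [179.9, -0.0, 88.7]
wrist_force: [5.9, 0.5, -1.8]
opening: 0.025
grasp_force: 29.7
```

Call:
carry_out:
  moves: "-10.8 0 -5.7 0 0 0 15;-22.1 0 -10.4 0 0 0 15;-33.8 0 -14 0 0 0 15;-45.7 0 -16.7 0 0 0 15;-57.8 0 -18.3 0 0 0 15;-70 0 -18.8 0 0 0 15;-82.2 0 -18.3 0 0 0 15;-94.3 0 -16.7 0 0 0 15;-106.2 0 -14 0 0 0 15;-117.9 0 -10.4 0 0 0 15;-129.2 0 -5.7 0 0 0 15;-140 0 0 0 0 0 15;-150.3 0 6.5 0 0 0 15;-160 0 14 0 0 0 15;-169 0 22.2 0 0 0 15;-177.2 0 31.2 0 0 0 15;-184.7 0 40.9 0 0 0 15;-191.2 0 51.2 0 0 0 15"

```text
time: 5.65
ee_pos: [0.4489, -0.1549, 0.1163]
tcp_rot: [-180.0, 0.1, 88.7]
wrist_force: [3.6, -3.2, 2.1]
opening: 0.0253
grasp_force: 33.9
```

Call:
carry_out:
  moves: "-5.7 0 10.8 0 0 0 15;-10.4 0 22.1 0 0 0 15;-14 0 33.8 0 0 0 15;-16.7 0 45.7 0 0 0 15;-18.3 0 57.8 0 0 0 15;-18.8 0 66 0 0 0 15;-18.8 0 70 0 0 0 15;-18.8 0 70 0 0 0 15;-18.8 0 70 0 0 0 15"

```text
time: 6.55
ee_pos: [0.4484, -0.1731, 0.0461]
tcp_rot: [-180.0, 0.0, 88.7]
wrist_force: [5.8, -4.8, 1.3]
opening: 0.0249
grasp_force: 34.2
```

```bash
python3 - <<'E'
from workcell import bot
o=bot.get_obs();print({k:o[k] for k in("ee_pos","tcp_rot","q","wrist_force","opening")})
E
```

```text
{'ee_pos': array([ 0.44841581, -0.17307381,  0.04607623]), 'tcp_rot': array([-1.79969455e+02,  4.26669029e-02,  8.87213982e+01]), 'q': array([-2.10768024e+01, -3.41544580e+00, -2.08475490e+01,  7.25821846e+01,
       -5.04907406e-02,  7.02018171e+01]), 'wrist_force': array([ 5.75595739, -4.83038702,  1.27967692]), 'opening': 0.02492261520044634}
```

Call:
carry_out:
  moves: "0 0 0 0 0 0 50;0 0 0 0 0 0 50;0 0 0 0 0 0 50;0 0 0 0 0 0 50;0 0 -20 0 0 0 50;0 0 -60 0 0 0 50;0 0 -110 0 0 0 50;0 0 -160 0 0 0 50;0 0 -210 0 0 0 50;0 0 -260 0 0 0 50;0 0 -300 0 0 0 50;0 0 -314 0 0 0 50;0 0 -314 0 0 0 50"

```text
time: 7.85
ee_pos: [0.4491, -0.1725, 0.3629]
tcp_rot: [179.8, 0.1, 88.8]
wrist_force: [0.2, 0.0, -1.6]
opening: 0.05
grasp_force: 0.0
```

Call:
carry_out:
  moves: "20 10 0 0 0 -8 50;40 20 0 0 0 -16 50;60 40 0 0 0 -24 50;80 60 0 0 0 -32 50;82 80 0 0 0 -40 50;82 80 0 0 0 -48 50;82 80 0 0 0 -56 50;82 80 0 0 0 -64 50;82 80 0 0 0 -72 50;82 80 0 0 0 -80 50;82 80 0 0 0 -87 50;82 80 0 0 0 -89.3 50;82 80 0 0 0 -89.3 50;82 80 0 0 0 -89.3 50"

```text
time: 9.25
ee_pos: [0.5303, -0.0921, 0.3597]
tcp_rot: [180.0, -0.1, 178.0]
wrist_force: [-0.4, -0.2, -0.4]
opening: 0.0502
grasp_force: 0.0
```

```bash
cat > wr.py <<'E'
from workcell import bot
import cv2,sys,json
import numpy as np
from h import *
def shot(n):
    o=bot.get_obs();c=bot.camera("wrist");cv2.imwrite(f"pics/{n}.png",c["img"][...,::-1])
    json.dump(dict(p=list(o["ee_pos"]),r=list(o["tcp_rot"]),K=c["mtx"].tolist(),M=c["mount"].tolist()),open(f"pics/{n}.json","w"))
    print(o["ee_pos"],o["tcp_rot"],o["q"])
def wz(n,uv,z):
    d=json.load(open(f"pics/{n}.json"));M=np.array(d["M"]);R=Ro.from_euler("xyz",d["r"],degrees=True)
    k=np.linalg.inv(np.array(d["K"]))@[*uv,1];v=R.apply(M[:3,:3]@[k[0],-k[1],-k[2]]);p=R.apply(M[:3,3])+d["p"]
    return p+v*(z-p[2])/v[2]
E
python3 -c "
from wr import *
shot('w2')"
```

```text
[ 0.53026294 -0.09206657  0.35972008] [ 1.79988808e+02 -9.12789690e-02  1.77958012e+02] [-9.84909965e+00  7.80859621e+00  2.59469316e+01  1.08230289e+02
 -1.31085109e-03 -7.80710209e+00]
```

View pics/w2.png

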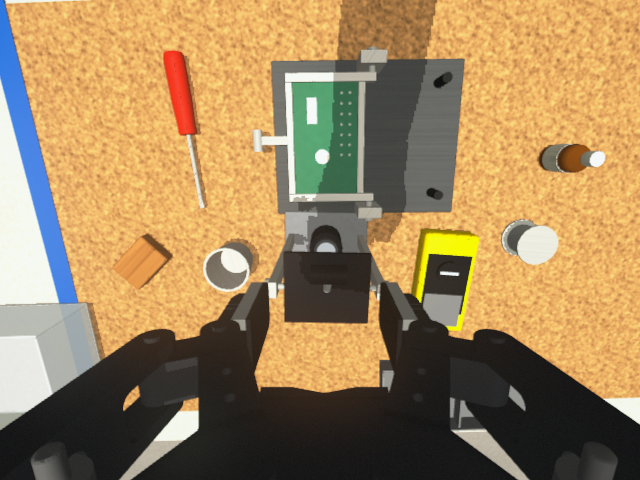

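The frame lies turned over. The round label is at (322,156), the mirror plate spans (285–370, 253–322), and the dark bar is near (327,267). I'll brighten the mirror area to see it better.

```bash
python3 - <<'E'
import cv2,numpy as np
a=cv2.imread("pics/w2.png")[225:335,255:400]
a=(255*(a/255.)**.45).astype("uint8")
cv2.imwrite("pics/w2c.png",cv2.resize(a,None,fx=5,fy=5,interpolation=3))
E
```

```text
(no output)
```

View pics/w2c.png

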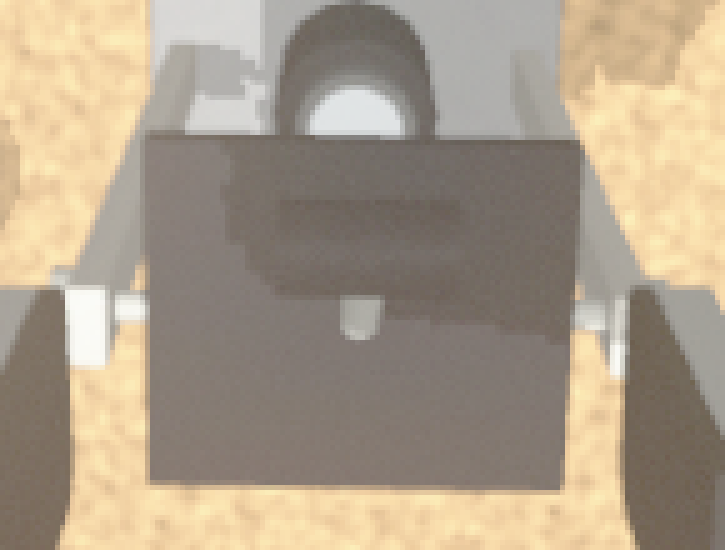

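```bash
python3 - <<'E'
from wr import *
np.set_printoptions(precision=4,suppress=True)
f=lambda x,y:(255+x/5,225+y/5)
print("label",wz("w2",(322,156.5),.053))
for n,uv,z in [("bar",(366,246),.2602),("mTL",(147,136),.193),("mTR",(580,139),.193),("mBL",(150,486),.193),("mBR",(565,491),.193),("postL",(88,328),.202)]: print(n,wz("w2",f(*uv),z))
E
```

```text
label [ 0.4705 -0.093   0.053 ]
bar [ 0.55   -0.0902  0.2602]
mTL [ 0.5524 -0.1297  0.193 ]
mTR [ 0.5558 -0.0504  0.193 ]
mBL [ 0.6233 -0.1338  0.193 ]
mBR [ 0.6273 -0.0533  0.193 ]
postL [ 0.586  -0.1417  0.202 ]
```

Call:
carry_out:
  moves: "-10 1.5 10 0 0 0 50;-19.6 2.7 30 0 0 0 50;-19.6 2.7 60 0 0 0 50;-19.6 2.7 85 0 0 0 50;-19.6 2.7 98 0 0 0 50;-19.6 2.7 101.5 0 0 0 50;-19.6 2.7 101.5 0 0 0 50;-19.6 2.7 101.5 0 0 0 15;-19.6 2.7 101.5 0 0 0 15;-19.6 2.7 101.5 0 0 0 15;-19.6 2.7 101.5 0 0 0 15;-19.6 2.7 101.5 0 0 0 15;-19.6 2.7 101.5 0 0 0 15"
  force: 30

```text
time: 10.6
ee_pos: [0.5504, -0.0897, 0.2602]
tcp_rot: [180.0, 0.1, 178.1]
wrist_force: [-0.8, 4.3, 4.9]
opening: 0.0253
grasp_force: 30.6
```

Call:
carry_out:
  moves: "-2.1 0 -1.1 0 0 0 15;-4.3 0 -2.2 0 0 0 15;-6.5 0 -3.2 0 0 0 15;-8.7 0 -4.1 0 0 0 15;-13.2 0 -5.7 0 0 0 15;-17.8 0 -7.1 0 0 0 15;-22.5 0 -8.2 0 0 0 15;-25 0 -8.7 0 0 0 15;-27 0 -9 0 0 0 15;-27 0 -9 0 0 0 15;-27 0 -9 0 0 0 15;-27 0 -9 0 0 0 15;-27 0 -9 0 0 0 15"

```text
time: 11.9
ee_pos: [0.577, -0.0911, 0.2683]
tcp_rot: [-180.0, -0.0, 178.0]
wrist_force: [-3.4, 1.4, 1.9]
opening: 0.0253
grasp_force: 30.7
```

```bash
python3 - <<'E'
from workcell import bot
import cv2,numpy as np
s=bot.camera("side")["img"][...,::-1];s=s[215:375,220:380]
w=bot.camera("wrist")["img"][...,::-1];w=w[100:400,180:480]
cv2.imwrite("pics/end.png",np.hstack([cv2.resize(s,(400,400),interpolation=3),cv2.resize((255*(w/255.)**.45).astype("uint8"),(400,400))]))
E
```

```text
(no output)
```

View pics/end.png

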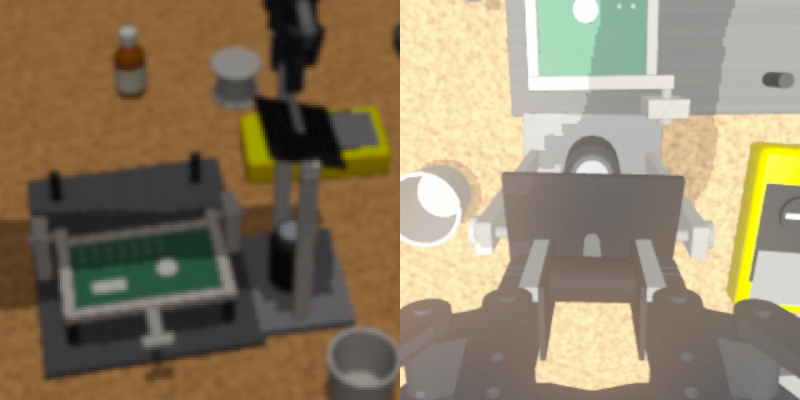

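The right half shows the tilted mirror held by its bar. Its raised edge is 136 px wide, and 137 px is predicted for a tilt of 0.357 rad. The left half shows the frame lying flat, turned over, label up. Handing in.

```bash
python3 -c "
from workcell import bot
print(bot.job_done())"
```

```text
the job is handed in; nothing more can be done
None
```

I handed the job in: the frame lies turned over with the round label up, and the gripper holds the mirror at about 0.357 rad, the angle I worked out to aim at the label; I couldn't see the station camera's view, and no verdict was returned.

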